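# Clear the tape rolls and hold the tool box lid open

## Task

Two tape rolls lie on the lid of the plywood tool box: first hang each fully down on the post of its own colour, blue on blue and yellow on yellow, and let go of it. Then lift the lid by its steel bar to 60 degrees from closed and finish while still holding it there, steady, so that a colleague can screw in a lid stay; the lid falls shut if let go, so do not release it at the end. Leave the red roll and the other things on the bench alone.

Things in the scene. Friction and masses are not known exactly. Their poses are not given: they have to be found in the camera images.
- toolbox: Open plywood box fixed to the bench, 180 deep (x) by 300 wide (y) by 100 high, walls 10. Origin: centre of its underside; its -x side, with the lid's bar, faces the robot, z up. It stands turned by up to about 17 degrees.
- lid (a joint): Angle of the tool box's lid in rad: 0 closed (level), grows as the bar rises, stop at 1.45; 60 degrees is 1.047. A wooden board 180 by 300 by 10, 0.3 to 0.5 kg, its top 110.5 above the bench when closed, hinged along the box's far (+x) upper edge. No spring, almost no friction: it falls shut from any angle. At the start the rolls lie on it, side by side along the box's y.
- lid_bar (a point): Middle of the lid's grip bar: round steel, diameter 12, length 140 along the box's y, in the lid's plane, 45 in front of its front edge on two 12 wide arms (64 either side of the middle). 225 from the hinge line; 105.5 above the bench when closed. Pinched from above, fingers closing along the box's x, it turns between them as the lid rises. Axes: y along the bar, x towards the hinge.
- lid_hinge (a point): Middle of the lid's hinge line, 100.5 above the bench over the far (+x) top edge of the box (90 from its middle); y along the hinge line. The bar moves on an arc about this line.
- blue_roll: A tape roll: a rigid ring lying flat, outer diameter 62, hole diameter 34, height 25, 55 to 110 g. Origin: centre of its underside, z along its axis, up. Blue; starts lying on the lid.
- yellow_roll: A tape roll: a rigid ring lying flat, outer diameter 62, hole diameter 34, height 25, 55 to 110 g. Origin: centre of its underside, z along its axis, up. Yellow; starts lying on the lid.
- red_roll: A tape roll: a rigid ring lying flat, outer diameter 62, hole diameter 34, height 25, 55 to 110 g. Origin: centre of its underside, z along its axis, up. Red; already on the red post. A bystander, leave it there.
- blue_post: Blue tape post, fixed to the bench: a round foot of diameter 52 and height 15 carrying an upright pin of diameter 16 whose tapered top is 55 above the bench. Origin: on its axis at bench height, z up. A seated roll rests on the foot, its underside 15 above the bench.
- yellow_post: Yellow tape post, fixed to the bench: a round foot of diameter 52 and height 15 carrying an upright pin of diameter 16 whose tapered top is 55 above the bench. Origin: on its axis at bench height, z up. A seated roll rests on the foot, its underside 15 above the bench.
- red_post: Red tape post, carrying the red roll, fixed to the bench: a round foot of diameter 52 and height 15 carrying an upright pin of diameter 16 whose tapered top is 55 above the bench. Origin: on its axis at bench height, z up. A seated roll rests on the foot, its underside 15 above the bench.
- tin: Bystander: steel paint tin with a blue band, diameter 90, height 110, standing at the back of the bench. Origin: centre of its underside.
- glue: Bystander: white glue bottle with a red cap, diameter 60, height 170, standing at the left. Origin: centre of its underside.
- brush: Bystander: flat paint brush lying behind the tool box. Origin: under the middle of it, x along it.
- screwdriver: Bystander: red-handled screwdriver lying near the robot's foot. Origin: under the middle of it, x along it.
- white_frame: Bystander: narrow triangular frame of white wooden strips, 260 by 130 by 18, lying flat at the left. Origin: centre of its underside.
There are look-alikes about, which are no part of the job. Leave any turquoise look-alike of the yellow_roll alone.

How it is judged:
By the outcome, as a careful person would: the job done as asked, in the order asked, and still so for the second after the job is handed in, while the arm keeps its last pose, push and grip.
It also fails if it takes over 72 s, if anything falls off the work surface, if the arm or the gripper's body presses on something with over 40 N, if the wrist force passes 120 N, or if a joint passes its speed limit or range.

## Robot

A 6-joint arm with a two-finger parallel gripper is mounted at the origin on the work surface. World frame = base frame: x ahead of the robot, y to its left, z up, the work surface at z = 0. Lengths are in mm, angles in degrees, forces in N, time in s.
With the tool pointing down it reaches from about 325 to 925 mm from the base axis. Payload 3.1 kg.
Tool frame: the origin (TCP) lies at the very end of the fingers, on their centre line; the grasp point (between the pads) lies grasp_offset behind it (grasp_offset is the distance from the TCP to the grasp point, in mm); z points along the fingers, y is the line along which they close (so a half turn about z gives the same grasp; the last joint's range is limited). The gripper opens to 85 mm and grips with 20 to 120 N. Pads are 22 mm wide; open, the fingers measure 114 mm over their backs; the gripper's body (76 mm by 85 mm) begins 54 mm behind the grasp point. The pads swing forward as they close: fully open they stand 13 mm farther back than shut.
Start: joints at [-73.35, 12.427, 92.441, -0, 75.132, -6.429], TCP at [245.019, -574.983, 231.3] pointing down, gripper open.
Joint ranges: [-157.48, 157.48], [-44.54, 120.13], [17.64, 146.25], [-64.5, 244.5], [7.68, 150.69], [-147.95, 147.95]. Speed limits (degrees/s): [159.86, 159.86, 180, 180, 180, 180].

## Interface

Orientations are given as [roll, pitch, yaw] about the fixed x, y, z axes, in that order (R = Rz(yaw) Ry(pitch) Rx(roll)).
In Python, from station import * gives the robot as it stands. Calls block until the motion is done:
- goto(position, orientation): joint-space move of the TCP to a pose.
- move_l(position, attitude=None, speed=150): straight line of the TCP; attitude=None keeps the orientation; speed is the mean speed in mm/s.
- move_j(angles): joint-space move.
- grip(opening, squeeze=None): finger opening in mm; squeeze is the grip in N (None keeps the last); returns when the fingers have stopped.
- wait(seconds).
- solve_ik(position, orientation): joint angles nearest the present ones, or None.
- get_obs(): the state.
- get_image(name): name is "scene" or "top" or "wrist"; returns the picture (400x640x3 uint8, red, green, blue); there is no depth.
- get_calibration(name): a dict with "fx", "fy", "cx", "cy" (pixels), "R" (3x3) and "t" (3): a world point X has camera coordinates R X + t; the wrist camera has in their place "mount" (4x4, takes a point from camera to tool coordinates, whose origin is the TCP and whose axes are the flange's). Camera axes: x right, y down, z forward; pixel columns grow to the right and rows downward; lengths in mm; the calibration is good to about 2 mm. A picture is of the moment at which its call begins: read the wrist's pose just before it. get_calibration takes no time and is no camera call.
A pose or a line that the arm cannot do raises Unreachable and nothing moves.
- sign_off(): hands the job in; it is judged then, once.
Trained networks look in the newest picture that a camera, given by its name, has taken for a name from the list of things; names that differ only in an ending like _2 or _b are one class to them, and where a whole thing is asked for, a point or a joint stands for the part that bears it (a point fixed in the world has none). Each returns a list of dicts, best first, with "score" (0 to 1); they miss things now and then, are a little off and sometimes report something else, mostly with a low value. They report only what shows in the picture. A call takes as long as a camera call. They do not tell look-alikes from the thing itself.
- spot_in(name, camera): "extent" ([centre column, centre row, width, height] in pixels, round what is visible of it).
- regions_of(name, camera): "region" (400x640 bool, what is visible of it) and "extent" ([centre column, centre row, width, height] in pixels, round what is visible of it).
The state is a dict: "t": time; "joint_pos": joint angles; "qvel": joint speeds; "effort": joint torques, N m; "tcp_pos": TCP position; "ee_rot": TCP orientation; "wrist_force": force on the tool from outside, world axes, zero at the start; "moment": the same for the moment, N m; "grip_width": finger opening in mm; "grip_force": force on a finger pad.
Only numpy, scipy, OpenCV 4.12 (cv2) and the standard library are available. Lean on these libraries where they do the work, as an engineer would, in place of code of your own. Each camera call takes 0.05 s, during which the arm holds its last target. There are 200 camera calls.

## Working session

There is one attempt and no reset: what is moved stays moved. The work goes in short steps, each a Python script; the robot and the scene stay as the last script left them, time stands still between calls to the robot, and variables do not carry over. Pictures are saved under pics/ and viewed, at most 10 in all, crops included, and the job is handed in when it is done.

```bash
ls; mkdir -p pics; python3 - <<'E'
from station import *
import cv2,numpy as np
o=get_obs(); print({k:o[k] for k in('t','tcp_pos','ee_rot','wrist_force','grip_width')})
for c in('scene','top'):
    im=get_image(c); cv2.imwrite(f'pics/{c}0.png',im[:,:,::-1])
    k=get_calibration(c); print(c,k)
    for n in('toolbox','lid','lid_bar','blue_roll','yellow_roll','red_roll','blue_post','yellow_post','red_post'):
        print(n,[(np.round(d['extent']).tolist(),round(d['score'],2)) for d in spot_in(n,c)][:5])
import station; print(getattr(station,'grasp_offset',None))
print(get_calibration('wrist'))
E
```

```text
pics
{'t': 0.0, 'tcp_pos': array([ 244.76379951, -574.18333468,  229.95071146]), 'ee_rot': array([-1.79861585e+02, -1.41803492e-02,  2.30787360e+01]), 'wrist_force': array([ 0.3232236 ,  0.15166093, -0.20516331]), 'grip_width': 85.6066650252592}
scene {'fx': 432.1895073899496, 'fy': 432.1895073899496, 'cx': 320.6903341484945, 'cy': 196.84714892005306, 'R': array([[-0.02642837,  0.99948159, -0.01838703],
       [ 0.71905513,  0.00622908, -0.69492512],
       [-0.69445033, -0.03158703, -0.71884699]]), 't': array([ -87.03049855, -362.71378461, 1894.27796461])}
toolbox [([356.0, 204.0, 94.0, 75.0], 0.85)]
lid [([356.0, 192.0, 99.0, 60.0], 0.82), ([196.0, 185.0, 13.0, 15.0], 0.36)]
lid_bar [([353.0, 192.0, 101.0, 60.0], 0.79), ([330.0, 260.0, 66.0, 13.0], 0.39), ([356.0, 202.0, 94.0, 73.0], 0.21)]
blue_roll [([374.0, 194.0, 22.0, 18.0], 0.59)]
yellow_roll [([335.0, 184.0, 19.0, 18.0], 0.61), ([288.0, 202.0, 19.0, 16.0], 0.47)]
red_roll [([256.0, 194.0, 20.0, 18.0], 0.5), ([417.0, 160.0, 22.0, 41.0], 0.18)]
blue_post [([207.0, 209.0, 13.0, 15.0], 0.69)]
yellow_post [([353.0, 193.0, 96.0, 6
[... 741 characters left out ...]
62)]
red_roll [([399.0, 226.0, 26.0, 24.0], 0.81)]
blue_post [([457.0, 200.0, 22.0, 18.0], 0.76), ([400.0, 222.0, 24.0, 20.0], 0.65)]
yellow_post [([483.0, 248.0, 19.0, 20.0], 0.57)]
red_post [([400.0, 224.0, 16.0, 12.0], 0.49)]
18.700000000000003
{'fx': 290.0710354426691, 'fy': 290.0710354426691, 'cx': 316.4452242611322, 'cy': 204.48642650213358, 'mount': array([[-1.27235536e-03, -9.64720754e-01, -2.63272193e-01,
         6.71503579e+01],
       [ 9.99998936e-01, -1.41526606e-03,  3.53180221e-04,
         6.10412763e-02],
       [-7.13320489e-04, -2.63271464e-01,  9.64721528e-01,
        -1.41714362e+02],
       [ 0.00000000e+00,  0.00000000e+00,  0.00000000e+00,
         1.00000000e+00]])}
```

View pics/top0.png

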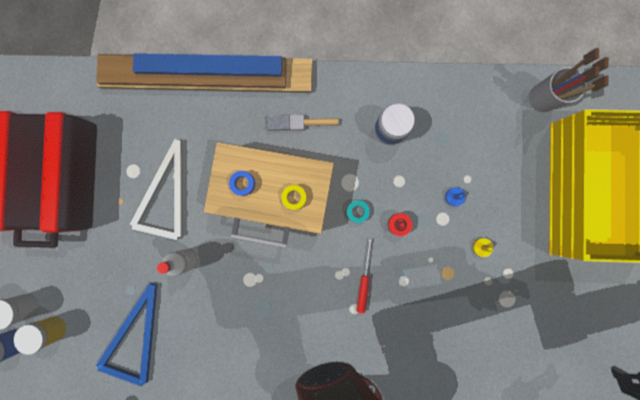

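View pics/scene0.png

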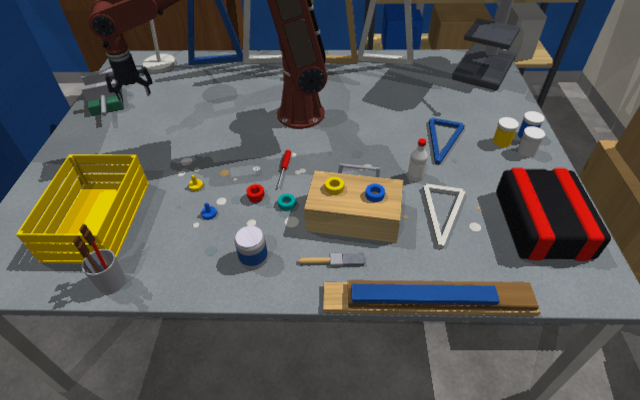

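The picture shows the blue roll at (241,183) and the yellow roll at (294,197), both on the lid. The look-alikes for yellow are the turquoise roll at (358,212), the yellow post at (483,247) and the crate. For blue they are the blue post at (456,197) and the tin. The bar is near (258,232), and the box yaw is about -10°. Next I'll take rough positions and close wrist views.

```bash
cat > h.py <<'E'
from station import *
import numpy as np, cv2
from scipy.spatial.transform import Rotation as Ro
def cam(c,pose=None):
    k=get_calibration(c); K=np.array([[k['fx'],0,k['cx']],[0,k['fy'],k['cy']],[0,0,1]])
    if c!='wrist': return K,np.array(k['R']),np.array(k['t'])
    o=pose; T=np.eye(4); T[:3,:3]=Ro.from_euler('xyz',o['ee_rot'],degrees=True).as_matrix(); T[:3,3]=o['tcp_pos']
    M=np.linalg.inv(T@k['mount']); return K,M[:3,:3],M[:3,3]
def pix2w(uv,z,C):
    K,R,t=C; d=R.T@np.linalg.solve(K,[uv[0],uv[1],1]); o=-R.T@t
    return o+d*(z-o[2])/d[2]
def w2pix(X,C):
    K,R,t=C; p=K@(R@np.asarray(X,float)+t); return p[:2]/p[2]
HUE={'blue':(100,125),'yellow':(22,34)}
def blobs(im,col,minA=60):
    h=cv2.cvtColor(im,cv2.COLOR_RGB2HSV); lo,hi=HUE[col]
    m=cv2.inRange(h,(lo,150,70),(hi,255,255))
    n,l,s,c=cv2.connectedComponentsWithStats(m)
    return [(c[i],s[i],l==i) for i in range(1,n) if s[i][4]>=minA]
def shot(name):
    o=get_obs(); im=get_image('wrist'); cv2.imwrite(f'pics/{name}.png',im[:,:,::-1]); return im,cam('wrist',o)
E
python3 - <<'E'
from h import *
C=cam('top')
for n,uv,z in(('blue',(241,183),130),('yel',(294,197),130),('bpost',(456,197),15),('ypost',(483,247),15),('bar',(258,232),105),('boxFL',(205,213),110),('boxFR',(322,234),110)):
    print(n,pix2w(uv,z,C).round())
# look at posts, then lid
for nm,uv,z in(('posts',(466,222),0),('lid',(265,207),110)):
    p=pix2w(uv,z,C); 
    goto([p[0]-40,p[1],z+230],[180,0,0]); wait(.3)
    im,W=shot(nm); print(nm,get_obs()['tcp_pos'],get_obs()['t'])
    for c in HUE: print(c,[(b[0].round(1).tolist(),b[1].tolist()) for b in blobs(im,c)])
    for n in('blue_roll','yellow_roll','blue_post','yellow_post','lid_bar'):
        print(n,[(np.round(d['extent']).tolist(),round(d['score'],2)) for d in spot_in(n,'wrist')][:3])
E
```

```text
blue [601. 280. 130.]
yel [570. 148. 130.]
bpost [ 588. -283.   15.]
ypost [ 455. -357.   15.]
bar [481. 238. 105.]
boxFL [525. 373. 110.]
boxFR [481.  77. 110.]
posts [ 480.19727941 -316.87732317  229.94687729] 2.6667
blue [([286.3, 86.5], [265, 63, 44, 48, 1619])]
yellow [([571.6, 123.9], [485, 0, 155, 252, 33001]), ([348.8, 200.1], [330, 180, 39, 39, 947])]
blue_roll []
yellow_roll [([68.0, 131.0, 72.0, 53.0], 0.8), ([168.0, 158.0, 48.0, 26.0], 0.63)]
blue_post [([284.0, 87.0, 43.0, 49.0], 0.69), ([120.0, 248.0, 28.0, 117.0], 0.21)]
yellow_post [([350.0, 198.0, 42.0, 44.0], 0.95)]
lid_bar [([6.0, 138.0, 13.0, 70.0], 0.3), ([350.0, 200.0, 42.0, 41.0], 0.23)]
lid [504.340914   221.47853547 339.89054156] 5.25
blue [([265.9, 95.8], [240, 69, 54, 56, 1676]), ([633.6, 114.0], [626, 97, 14, 33, 356]), ([131.9, 295.4], [117, 281, 28, 28, 402]), ([142.9, 379.6], [120, 361, 35, 32, 439])]
yellow [([378.8, 124.1], [351, 98, 55, 54, 1707]), ([10.3, 332.4], [0, 314, 27, 43, 753])]
blue_roll [([267.0, 99.0, 58.0, 60.0], 0.66), ([328.0, 111.0, 263.0, 219.0], 0.55), ([629.0, 112.0, 23.0, 35.0], 0.51)]
yellow_roll [([379.0, 123.0, 52.0, 56.0], 0.76), ([468.0, 147.0, 49.0, 39.0], 0.66)]
blue_post [([628.0, 112.0, 23.0, 32.0], 0.91)]
yellow_post []
lid_bar [([328.0, 112.0, 267.0, 218.0], 0.64)]
```

```bash
python3 -c "
import cv2,numpy as np
a=cv2.imread('pics/posts.png')[40:270,200:440];b=cv2.imread('pics/lid.png')[40:270,180:480]
cv2.imwrite('pics/c1.png',np.vstack([cv2.resize(a,None,fx=1.25,fy=1.25)[:, :300] if 0 else np.hstack([a,np.zeros((230,60,3),np.uint8)]),b]).repeat(1,0))
x=cv2.imread('pics/c1.png');cv2.imwrite('pics/c1.png',np.hstack([cv2.resize(x[:230],(400,307)),cv2.resize(x[230:],(400,307))]))"
```

```text
(no output)
```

View pics/c1.png

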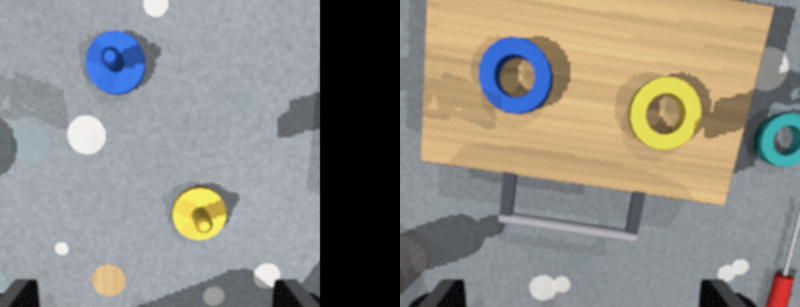

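The close crop confirms it: the blue and yellow rolls are on the lid with turquoise off to the right, and the blue and yellow posts are clear. I'll fit the centres with the known geometry, then pick the blue roll.

```bash
cat >> h.py <<'E'
from scipy.optimize import least_squares
A=np.linspace(0,2*np.pi,60,endpoint=False)
def cyl(r,zs): return np.vstack([np.c_[r*np.cos(A),r*np.sin(A),np.full(60,z)] for z in zs])
ROLL=cyl(31,(0,25)); POST=np.vstack([cyl(26,(0,15)),cyl(8,(15,48)),cyl(5,(55,))])
def hullstat(p):
    h=cv2.convexHull(np.asarray(p,np.float32).reshape(-1,1,2)); m=cv2.moments(h)
    return np.array([m['m10']/m['m00'],m['m01']/m['m00']]),m['m00']
def fit(mask,model,z,C):
    ys,xs=np.nonzero(mask); c,a=hullstat(np.c_[xs,ys]); K,R,t=C
    x0=pix2w(c,z+15,C)[:2]
    def pr(q): 
        P=K@(R@(model+[q[0],q[1],z]).T+t[:,None]); return (P[:2]/P[2]).T
    s=least_squares(lambda q:hullstat(pr(q))[0]-c,x0)
    return s.x, a/hullstat(pr(s.x))[1]
def near(im,col,uv,C,model,z):
    b=min(blobs(im,col),key=lambda b:np.hypot(*(b[0]-uv))); return fit(b[2],model,z,C)
def at(): o=get_obs(); return o['t'],o['tcp_pos'].round(1),o['wrist_force'].round(1),round(float(o['grip_width']),1),np.round(o['grip_force'],1)
E
python3 - <<'E'
from h import *
W=cam('wrist',dict(tcp_pos=np.array([504.34,221.48,339.89]),ee_rot=get_obs()['ee_rot']))
im=cv2.imread('pics/lid.png')[:,:,::-1].copy()
W2=cam('wrist',dict(tcp_pos=np.array([480.2,-316.88,229.95]),ee_rot=get_obs()['ee_rot']))
ip=cv2.imread('pics/posts.png')[:,:,::-1].copy()
it=get_image('top'); T=cam('top'); isc=get_image('scene'); S=cam('scene')
r={}
for n,col,mod,z,imw,Cw,uvw,uvt,uvs in(('br','blue',ROLL,110.5,im,W,(266,96),(241,183),(375,192)),('yr','yellow',ROLL,110.5,im,W,(379,124),(294,197),(334,184)),
  ('bp','blue',POST,0,ip,W2,(286,87),(456,197),(208,211)),('yp','yellow',POST,0,ip,W2,(349,200),(483,247),(195,184))):
    f=near(imw,col,uvw,Cw,mod,z); r[n]=f[0].tolist()
    print(n,f, *[near(i,col,u,c,mod,z) for i,u,c in((it,uvt,T),(isc,uvs,S))])
import json; json.dump(r,open('pos.json','w'))
print('bar ends',pix2w((255.5,203),105.5,W),pix2w((357.5,217.3),105.5,W))
E
```

```text
br (array([602.74747973, 278.39147899]), 0.8855623097142749) (array([601.75435111, 279.90862025]), 0.7665156062683828) (array([601.28231242, 277.78604546]), 0.7982917553892241)
yr (array([571.94152437, 149.16559707]), 0.917019575496778) (array([570.74681506, 149.59919454]), 0.9427278992246979) (array([568.59751837, 147.858391  ]), 0.9110757964196453)
bp (array([ 590.25422427, -282.20361021]), 0.904093501784126) (array([ 589.95714652, -283.67327132]), 0.6698641573146867) (array([ 587.32819267, -284.56172652]), 0.8007966993715397)
yp (array([ 455.59760586, -358.65365162]), 0.8380965576633405) (array([ 454.02500886, -360.13802038]), 0.780590335067904) (array([ 451.59490384, -360.97477929]), 0.8214886558207819)
bar ends [471.13112206 303.31434137 105.5       ] [450.79513516 165.70973717 105.5       ]
```

```bash
cat >> h.py <<'E'
D=[180,0,0]
def pick(x,y):
    grip(85); goto([x,y,185],D); move_l([x,y,122],speed=120); print(at())
    move_l([x,y,108.5],speed=40); print(at())
    grip(50,40); print('gripped',at())
    move_l([x,y,190],speed=150); print('lifted',at())
E
python3 - <<'E'
from h import *
pick(602.2,279); 
shot('held'); print(at())
E
```

```text
(7.2833, array([602.8, 279.1, 123. ]), array([ 0.1, -0.5,  0.2]), 84.9, np.float64(0.0))
(7.7667, array([601.9, 278.9, 108. ]), array([-1.1, -0.6, -0.5]), 85.0, np.float64(0.0))
gripped (8.1083, array([602.8, 279.2, 109.3]), array([-0.2, -0.2,  2.6]), 61.4, np.float64(43.7))
lifted (8.8, array([601.5, 278.8, 189. ]), array([-0.3, -0.5, -1.4]), 61.4, np.float64(43.5))
(8.85, array([601. , 278.6, 188.1]), array([ 0.3, -0.3, -1.6]), 61.2, np.float64(43.5))
```

View pics/held.png

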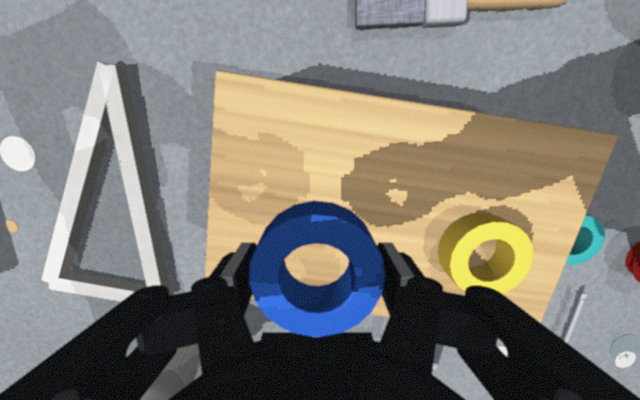

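Blue is held squarely at (317,268). I'll place it, then pick and place yellow.

```bash
cat >> h.py <<'E'
def place(x,y):
    goto([x,y,110],D); move_l([x,y,60],speed=120); print('over',at())
    move_l([x,y,14],speed=70); print('down',at())
    grip(85); move_l([x,y,120],speed=150); print('off',at())
E
python3 - <<'E'
from h import *
place(589.8,-283)
move_l([540,-283,200],speed=250); wait(.2); im,W=shot('bplaced')
print(near(im,'blue',w2pix([589.8,-283,30],W),W,ROLL,15))
E
```

```text
over (11.4583, array([ 589.8, -282.7,   59.7]), array([-0.2, -0.2, -0.2]), 61.2, np.float64(43.6))
down (12.2667, array([ 589.2, -282.6,   13.8]), array([-1.8,  2.4,  3.4]), 61.3, np.float64(43.9))
off (13.4917, array([ 589. , -282.5,  118.9]), array([ 0.5,  1.1, -0.6]), 85.1, np.float64(0.0))
(array([ 590.10559153, -282.81842279]), 0.9237355764857312)
```

View pics/bplaced.png

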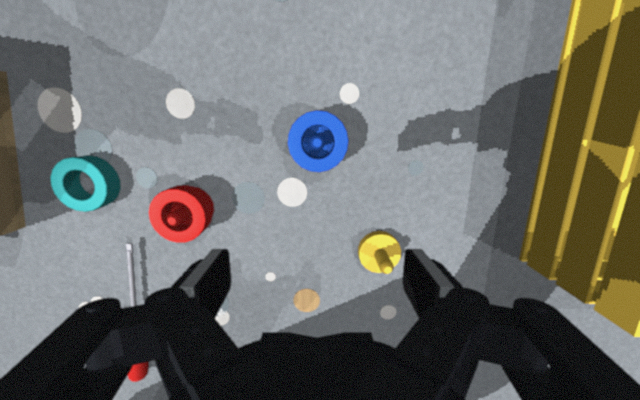

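Blue sits on its post at (318,141), with the pin centred in the hole. Next is yellow, then a close look at the bar.

```bash
python3 - <<'E'
from h import *
pick(571.5,149.3); place(455,-359.2)
move_l([420,-359,200],speed=250); wait(.2); im,W=shot('yplaced')
print(near(im,'yellow',w2pix([455,-359,30],W),W,ROLL,15))
goto([430,234,260],[180,0,-8.4]); wait(.3); im,W=shot('bar'); print(at(),get_obs()['ee_rot'])
a=cv2.imread('pics/yplaced.png'); b=im[:,:,::-1]
cv2.imwrite('pics/c2.png',np.vstack([a[60:340,120:520],b[0:300,120:520]]))
E
```

```text
(16.75, array([572. , 149.1, 122.3]), array([ 0.6, -0.5,  0.8]), 85.0, np.float64(0.0))
(17.2333, array([571.2, 149.3, 108.2]), array([ 0.2, -0.1,  0.2]), 85.2, np.float64(0.0))
gripped (17.5833, array([572.1, 149.4, 109.3]), array([0.4, 0.3, 2. ]), 61.3, np.float64(43.8))
lifted (18.275, array([570.7, 149.2, 188.9]), array([-0. ,  0. , -2.1]), 61.3, np.float64(43.5))
over (20.75, array([ 455.3, -358.9,   59.9]), array([ 0.1,  0.2, -0.6]), 61.1, np.float64(43.6))
down (21.5583, array([ 454.2, -358.5,   13.8]), array([-2.6,  2.2,  5.3]), 61.2, np.float64(44.1))
off (22.7833, array([ 454.4, -358.5,  119. ]), array([-0.6, -0.2, -0.6]), 85.3, np.float64(0.0))
(array([ 453.58195955, -357.94279497]), 0.35932261476269)
(26.0167, array([430.2, 233.7, 259.9]), array([ 0.6,  0.3, -0. ]), 84.9, np.float64(0.0)) [ 1.79993725e+02  8.28605882e-03 -8.43698114e+00]
```

View pics/c2.png

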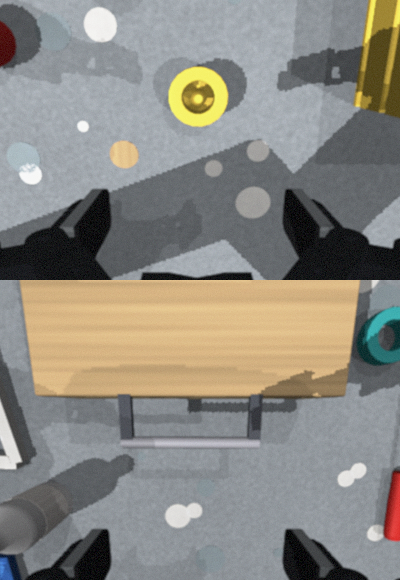

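Yellow is seated, with the pin centred in the hole. The bar runs level in this view from (241,162) to (380,163), so the yaw is right. I'll grip it with the opening at 40 mm so the fingers clear the lid edge.

```bash
python3 - <<'E'
from h import *
W=cam('wrist',dict(tcp_pos=np.array([430.2,233.7,259.9]),ee_rot=[180,0,-8.437]))
e1=pix2w((241,162),105.5,W);e2=pix2w((381,163),105.5,W);d=e1-e2
f1=pix2w((154,116),110,W);f2=pix2w((465,116),110,W);g=f1-f2
yaw=-np.degrees(np.arctan2(d[0],d[1])); m=(e1+e2)/2; print(e1,e2,np.linalg.norm(d),yaw,m,np.linalg.norm(g),-np.degrees(np.arctan2(g[0],g[1])))
ux=np.array([np.cos(np.radians(yaw)),np.sin(np.radians(yaw)),0]); print('edge-bar',((f1+f2)/2-m)@ux)
yaw=-8.5
end=m+116.8*ux+[0,0,192.4-18.5]
best=None
for s in(90,-90):
    a=solve_ik([m[0],m[1],150],[180,0,yaw+s]); b=solve_ik(end,[180,0,yaw+s]); print(s,a,b)
E
```

```text
[472.4509543  305.14857851 105.5       ] [450.35034243 164.36969059 105.5       ] 142.50309585480306 -8.921937336342019 [461.40064837 234.75913455 105.5       ] 299.17737263544774 -8.508949733207288
edge-bar 45.14885441150967
90 [ 1.91957213e+01  4.35360887e+00  1.10855381e+02 -2.54444375e-14
  6.47910105e+01  2.76957213e+01] [ 1.40629019e+01  9.37705441e+00  9.07949361e+01 -2.54444375e-14
  7.98280095e+01  2.25629019e+01]
-90 None None
```

```bash
cat > lift.py <<'E'
from h import *
YAW=-8.6; ux=np.array([np.cos(np.radians(YAW)),np.sin(np.radians(YAW)),0]); O=[180,0,YAW+90]
def bar(th): # displacement of the bar from closed, th in rad
    c,s=np.cos(th),np.sin(th); return (-225*c+5*s+225)*ux+np.array([0,0,225*s+5*c-5])
E
python3 - <<'E'
from lift import *
m=np.array([461.4,234.5])
grip(40); goto([*m,170],O); move_l([*m,110],speed=120); print(at())
move_l([*m,87],speed=50); print(at())
grip(5,60); wait(.2); print('grip',at())
g=np.array(get_obs()['tcp_pos']); np.save('g.npy',np.array([*m,87.]))
p=np.array([*m,87.])
for a in(3,6,10): move_l(p+bar(np.radians(a)),speed=40); print(a,at())
E
```

```text
(28.5917, array([461.8, 234.7, 110.4]), array([ 0.2, -0.2,  0.4]), 40.5, np.float64(0.0))
(29.2, array([461.2, 234.4,  86.7]), array([-0.3,  0.8,  0. ]), 39.7, np.float64(0.0))
grip (29.775, array([461.2, 234.7,  87.4]), array([-3.6, -0. ,  5.2]), 10.1, np.float64(58.6))
3 (30.2167, array([461.6, 234.6,  98.5]), array([-0.5,  4. , -2.4]), 9.9, np.float64(58.4))
6 (30.6583, array([462.8, 234.4, 110.8]), array([-2.5,  3.3, -2.3]), 9.6, np.float64(58.4))
10 (31.2, array([465.1, 234. , 126. ]), array([-2.7,  4.6, -3.4]), 10.1, np.float64(58.4))
```

```bash
python3 - <<'E'
from lift import *
p=np.load('g.npy')
for a in(15,20,25,30): move_l(p+bar(np.radians(a)),speed=60); print(a,at())
im=get_image('scene'); cv2.imwrite('pics/s1.png',cv2.resize(im[60:260,240:480,::-1],None,fx=2.5,fy=2.5,interpolation=2))
E
```

```text
15 (31.675, array([469.5, 233.3, 145.2]), array([-3.9,  5. , -1.9]), 9.9, np.float64(58.4))
20 (32.15, array([475.4, 232.4, 163.8]), array([-4.2,  4.4, -2.2]), 10.0, np.float64(58.4))
25 (32.625, array([482.9, 231.3, 181.9]), array([-5. ,  4.5, -0.9]), 10.0, np.float64(58.4))
30 (33.1, array([491.8, 230. , 199.3]), array([-7.4,  5. ,  0. ]), 9.8, np.float64(58.4))
```

View pics/s1.png

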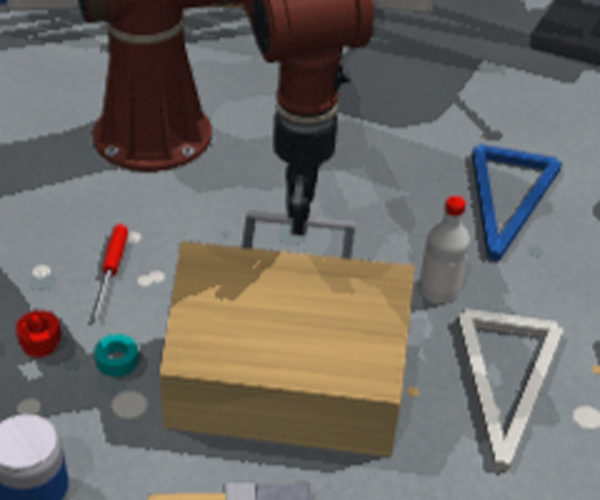

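The lid is about 30° up and the fingers hold the bar at (300,225). I'll carry on to 60° and measure the angle from the pictures.

```bash
python3 - <<'E'
from lift import *
p=np.load('g.npy')
for a in(35,40,45,50,55,60): move_l(p+bar(np.radians(a)),speed=60); print(a,at())
wait(.5); o=[get_obs()['tcp_pos'] for _ in range(1)][0]; print(o-(p+bar(np.radians(60))),at())
# predicted lid outline at several angles, drawn on scene and top
h=np.array([461.4,234.5,100.5])+225*ux; uy=np.array([-ux[1],ux[0],0])
out=[]
for c,(r0,r1,c0,c1) in(('scene',(60,260,240,480)),('top',(100,280,180,360))):
    im=get_image(c)[:,:,::-1].copy(); C=cam(c); f=4 if c=='top' else 3
    big=cv2.resize(im[r0:r1,c0:c1],None,fx=f,fy=f,interpolation=2)
    for a,col in((57,(255,0,0)),(60,(0,255,0)),(63,(0,0,255))):
        t=np.radians(a); rad=-np.cos(t)*ux+[0,0,np.sin(t)]; nn=np.sin(t)*ux+[0,0,np.cos(t)]
        pts=[h+nn*10+rad*180+s*uy*150 for s in(-1,1)]+[h+nn*5+rad*225+s*uy*70 for s in(1,-1)]
        q=np.array([(w2pix(x,C)-[c0,r0]+.5)*f for x in pts],int); cv2.line(big,q[0],q[1],col,1);cv2.line(big,q[2],q[3],col,1)
    out.append(big[:600,:800] if c=='top' else big)
w=max(x.shape[1] for x in out); print([x.shape for x in out])
cv2.imwrite('pics/f1.png',cv2.resize(out[0],(720,600)));cv2.imwrite('pics/f2.png',out[1][:600,:720])
E
```

```text
35 (33.625, array([502.1, 228.4, 215.9]), array([-9.2,  4.3,  1.4]), 9.8, np.float64(58.4))
40 (34.1, array([514. , 226.7, 231.7]), array([-10.1,   3.7,   4.7]), 9.9, np.float64(58.5))
45 (34.575, array([528.2, 224.5, 247.7]), array([-11. ,   3.1,   9.7]), 9.4, np.float64(58.6))
50 (35.05, array([543.1, 222.3, 261.6]), array([-10.5,   3. ,  11.5]), 9.4, np.float64(58.7))
55 (35.525, array([559.1, 219.9, 274. ]), array([-11.2,   2.5,  12.3]), 10.1, np.float64(58.7))
60 (36.0, array([576.1, 217.3, 284.9]), array([-11.3,   1.6,  13.4]), 10.0, np.float64(58.7))
[-1.01246263  0.33892601  5.44890987] (36.5, array([575.9, 217.4, 284.8]), array([-9.8,  3.1, 13.4]), 9.6, np.float64(58.7))
[(600, 720, 3), (600, 720, 3)]
```

View pics/f1.png

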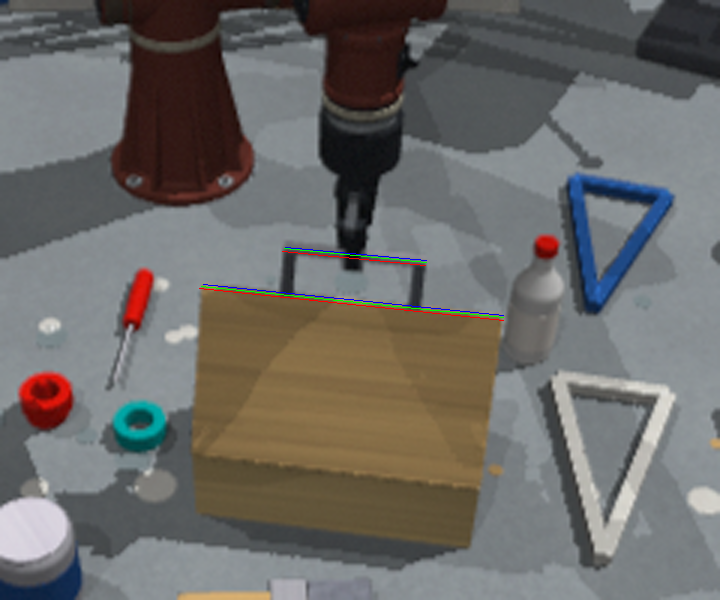

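View pics/f2.png

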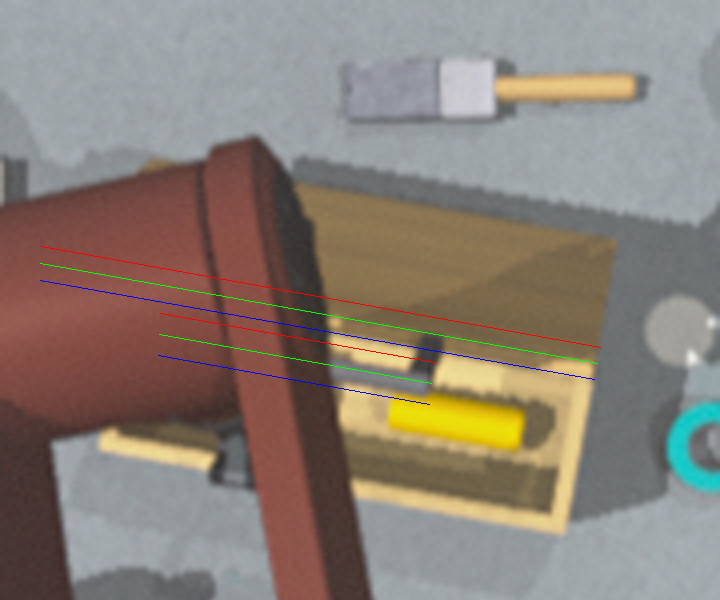

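Top view: the lid's corner at (594,362) and the bar at (430,383) both lie on the green 60° lines. The gripper's x-travel also gives about 59.8–60.5°. The wrist force is modest, about 17 N. I'll check for drift, then hand in.

```bash
python3 - <<'E'
from lift import *
a=[]
for i in range(2):
    a.append(np.mean([ (wait(.05),get_obs()['tcp_pos'])[1] for _ in range(8)],axis=0)); wait(1)
print(a,at(),np.abs(get_obs()['qvel']).max())
if np.linalg.norm(a[1]-a[0])<1.5: print(sign_off())
E
```

```text
[array([575.91560685, 217.35815578, 284.81945306]), array([575.90815842, 217.3707176 , 284.81716316])] (39.4, array([575.9, 217.4, 284.8]), array([-9.9,  2. , 13.8]), 9.6, np.float64(58.7)) 0.09158662760799707
the job is handed in; nothing more can be done
None
```

I hung the blue and yellow rolls on their own posts and let go of them, then lifted the lid to about 60° (within about 1° by my measurements) and handed in at 39 s, still holding it steady by its bar.

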